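# Latch the gate of the tub stall

### The arm

A 6-joint arm with a two-finger parallel gripper is mounted at the origin on a cart in front of the work surface, level with it; the furniture and walls round the work are solid. World frame = base frame: x ahead of the robot, y to its left, z up, the work surface at z = 0. Lengths are in m, angles in rad, forces in N, time in s.
With the tool pointing down it reaches from about 0.275 to 0.775 m from the base axis. Payload 14.6 kg.
Tool frame: the origin (TCP) lies on the centre line of the jaws, within the pads' length; the fingertips stand 8 mm ahead of it and the grasp point (between the pads) lies 11 mm behind it; z points along the fingers, y is the direction in which the jaws open and shut (so a half turn about z gives the same grasp; the last joint's range is limited). The gripper opens to 85 mm and grips with 20 to 120 N. Pads are 22 mm wide; open, the fingers measure 114 mm over their backs; the gripper's body (76 mm by 85 mm) begins 54 mm behind the grasp point. The pads swing forward as they close: fully open they stand 13 mm farther back than shut.
Start: joints at [-1.276, 0.263, -0.048, 1.259, 0, 1.415], TCP at [0.228, -0.473, 0.239] pointing down, gripper open.
Joint ranges: [-2.65, 2.65], [-0.89, 1.7], [-1.18, 1.37], [-2.13, 2.11], [-1.35, 1.29], [-3.14, 3.14]. Speed limits (rad/s): [1.89, 1.89, 2.57, 2.79, 3.14, 3.14].

### API

Orientations are given as a 3x3 rotation matrix whose columns are the frame's x, y, z axes.
In Python, from rig import manip, get_image, camera_params gives the robot as it stands. The module is installed in compiled form; this text tells all that it offers.
- The arm moves only by the tool apply_moves, never from a script. Its argument "increments" is a list of rows, each an object of numbers: "dx", "dy", "dz": the shift along the tool's x, y, z in m; "roll": the turn about the tool's z in rad; "grip": the closure, from -1 (fully open) to 1 (shut), so that 0 is half open. In form: [{"dx": .., "dy": .., "dz": .., "roll": .., "grip": ..}, ...]. A call has 1 to 20 rows; each row shifts and turns the pose as measured when the row begins, along the tool's axes as they then stand; what a row does not reach is not made up. A row lasts 1/8 s, in which the tool goes at most 62.5 mm and 10.7 degrees, less where a joint would pass 70% of its speed; a pose out of reach is approached as far as the arm can. A call is refused whole if a number of a shift passes 0.0625 or a number of a turn 0.188, either way. A call with a gripper value outside its range is refused whole. The fingers move at their own pace and stop on an object; the grip force is fixed at half the most. Time passes only in rows, so rows that do not move let the fingers close. It gives the time, the measured TCP pose, the force and the opening at its end, in the units of the state.
- manip.get_obs(): the state, without advancing time (a new reading comes with each control period).
- get_image(name): name is "scene" or "side" or "wrist"; returns the picture (420x560x3 uint8, red, green, blue); there is no depth.
- camera_params(name): a dict with "camera_matrix" (3x3 intrinsics, pixels), "cam_to_world" (4x4, takes a point from camera to world coordinates). Camera axes: x right, y up, looking along -z (the intrinsics and any distortion apply to the point x, -y, -z); pixel columns grow to the right and rows downward; lengths in m; the calibration is good to about 2 mm. A picture is of the moment at which its call begins: read the wrist's pose just before it. camera_params takes no time and is no camera call; for the wrist camera it gives the pose at the moment of the call.
- manip.job_done(): hands the job in, once; it reports no verdict.
The state is a dict: "time_s": time; "qpos": joint angles; "qvel": joint speeds; "tau": joint torques, N m; "tool_pos": TCP position; "orientation": TCP orientation; "contact_force": force on the tool from outside, world axes, zero at the start; "moment": the same for the moment, N m; "grip_width": finger opening in m.
Only numpy, scipy, OpenCV 4.12 (cv2) and the standard library are available. Lean on these libraries where they do the work, as an engineer would, in place of code of your own. Each camera call takes 0.05 s, during which the arm holds its last target.

### The job

Shut the gate of the tub stall and latch it: lift the dark latch bar over the striker lip on the left post, bring it in between the lip and the taller wall behind, and let it drop fully down into the catch. Feel gently for the catch, which may be clamped a little nearer or farther in its slot, and never force the bar hard against it. Leave the cup, timer and label roll where they stand.

Things in the scene. Friction and masses are not known exactly. Their poses are not given: they have to be found in the camera images.
- stall: fixed steel stall, 225 deep, 262 wide (all sizes in mm), holding a white tub of cookies. Origin on the table midway under its front; x points into the stall (away from the robot at yaw 0), y to its left, z up. Gate hinge axis: the right post, upright at x 0, y -130. The low left post, x 0, y 132, carries the catch on a plate 70 above the table
- catch_plate (a point): on top of the left post's plate: the nominal middle of the catch, at stall x -14, y 132, z 70; axes as the stall's. The catch is a rigid steel U, 24 wide in y, open upward and sideways. The real catch is clamped up to 10 mm nearer or farther along x: this offset is not measured, and it does not give way when pushed
- hinge (a point): on the gate's hinge axis at the height of the gate's top, 98 mm above the table. The catch in side view, front to back along the stall's x: upright striker lip 16 mm thick, top 93 mm above the table; gap 12 mm wide, floor at 74; back wall 14 mm thick, top at 115. The lip is not sloped and does not lift the bar by itself
- gate (a joint): swing of the gate in rad: 0 = shut in line with the stall's front, positive = open toward the robot (turning counterclockwise from above, about the hinge axis); light friction, it stays where it is left; range -0.08 to 1.0. The gate reaches 235 mm left from the hinge axis, 12 mm thick, top at z 98 mm; in the catch it stands between about -0.05 and 0.05
- bar (a joint): lift of the latch bar in rad: 0 = level, resting on its stop (latched or not), positive = nose raised; range 0 to 0.7. It falls back under its own weight (about 0.2 kg) when let go. At 0.12 its underside just clears the striker lip; above about 0.27 it would also clear the back wall
- latch_bar: dark steel latch bar on the gate's front face; origin on its pivot, 14 mm in front of the gate's middle plane, 115 left of the hinge axis, 85 above the table. y points along the bar to its nose, x square to the gate (into the stall when shut), z up along the tab. 8 mm thick in x, 16 high, nose ends at y 172. It pivots about its x axis
- bar_tab (a point): point on the bar's upright lifting tab, 45 mm above the bar's middle line and 85 mm from the pivot. The tab is flat, 10 mm thick in x, 24 to 28 wide in y, rounded at the top, which is 149 above the table when level, 51 above the gate's top; pinch it from above across its thickness. Axes as latch_bar
- bar_nose (a point): middle of the bar's underside where it goes into the catch, 147 mm from the pivot; 77 mm above the table when level. Latched, its x in the stall's frame is -14 mm plus the catch's unmeasured offset, give or take 2 mm of play
- cup: white measuring cup, 55 mm across, 40 mm high, standing near the stall; a bystander. Origin under its middle
- timer: white round kitchen timer, 66 mm across, 38 mm high; a bystander. Origin under its middle
- label_roll: roll of white labels, 70 x 77 x 28 mm; a bystander. Origin under its middle

How it is judged:
On the way:
1. the bar is lifted and carried over the striker lip: lift above 0.1 rad with the gate within 0.1 rad of shut (value of joint bar above 0.1 rad and value of joint gate below 0.1 rad), for 0.1 s.
At the end, for the whole second after the job is handed in: the latch bar lies level (lift under 0.04 rad) and still, with its nose in the catch between striker lip and back wall (nose no more than 14 mm nearer and 13 mm farther than the catch's nominal place along the stall's x, which only a bar inside the catch can be) (value of joint bar below 0.04 rad and x of bar_nose in the frame of stall between -0.028 and -0.001 m and velocity of joint bar below 0.05 rad/s); the robot touches nothing.
It fails at once if the latch bar is forced against the catch with more than 25 N (contact force between latch_bar and stall above 25 N).
It fails at once if the cup is moved more than 30 mm (distance of cup from where it was at the start of the episode above 0.03 m).
It fails at once if the timer is moved more than 30 mm (distance of timer from where it was at the start of the episode above 0.03 m).
It fails at once if the label roll is moved more than 30 mm (distance of label_roll from where it was at the start of the episode above 0.03 m).
It also fails if it takes over 56 s, if anything falls off the work surface, if the arm or the gripper's body presses on something with over 40 N, if the wrist force passes 120 N, or if a joint passes its speed limit or range.

## Working session

There is one attempt and no reset: what is moved stays moved. The work goes in short steps, Python scripts to look and compute and a tool call to move; the robot and the scene stay as the last step left them, time stands still between calls to the robot, and variables do not carry over. Pictures are saved under pics/ and viewed, and the job is handed in when it is done.

Besides the shell and the picture viewer there is one more tool, called after "Request:" as name([rows], argument=value, ...), one row to a line, values as JSON. apply_moves: Moves the arm, as the interface text tells. Its arguments: {"type":"object","properties":{"increments":{"type":"array","items":{"type":"object","properties":{"dx":{"type":"number"},"dy":{"type":"number"},"dz":{"type":"number"},"roll":{"type":"number"},"grip":{"type":"number"}}}}},"required":["increments"]}

```bash
mkdir -p pics
python3 - <<'E'
from rig import manip,get_image,camera_params
import cv2,numpy as np
o=manip.get_obs()
for k,v in o.items(): print(k,np.round(v,3).tolist())
for n in ("scene","side","wrist"):
    c=camera_params(n); print(n,np.round(c["camera_matrix"],1).tolist(),np.round(c["cam_to_world"],3).tolist(),[k for k in c])
    im=get_image(n); cv2.imwrite(f"pics/{n}0.png",im[...,::-1])
E
```

```text
time_s 0.0
qpos [-1.276, 0.263, -0.049, 1.259, -0.0, 1.415]
qvel [-0.001, -0.0, -0.0, 0.0, -0.001, -0.001]
tau [0.002, -63.761, 38.457, 0.014, -0.0, -0.0]
tool_pos [0.228, -0.473, 0.239]
orientation [[0.901, 0.435, -0.0], [0.435, -0.901, 0.001], [0.0, -0.001, -1.0]]
contact_force [1.122, 0.62, 0.352]
moment [0.06, 0.011, 0.038]
grip_width 0.085
scene [[424.4, 0.0, 271.8], [0.0, 424.4, 210.5], [0.0, 0.0, 1.0]] [[-0.906, 0.19, -0.377, 0.269], [-0.422, -0.39, 0.819, 0.698], [0.008, 0.901, 0.433, 0.49], [0.0, 0.0, 0.0, 1.0]] ['camera_matrix', 'cam_to_world']
side [[493.0, 0.0, 282.3], [0.0, 493.0, 204.2], [0.0, 0.0, 1.0]] [[0.998, -0.031, 0.062, 0.655], [0.069, 0.551, -0.832, -0.882], [-0.009, 0.834, 0.552, 0.683], [0.0, 0.0, 0.0, 1.0]] ['camera_matrix', 'cam_to_world']
wrist [[301.3, 0.0, 276.0], [0.0, 301.3, 211.1], [0.0, 0.0, 1.0]] [[0.433, 0.856, 0.282, 0.301], [-0.901, 0.412, 0.134, -0.438], [-0.001, -0.312, 0.95, 0.373], [0.0, 0.0, 0.0, 1.0]] ['camera_matrix', 'cam_to_world']
```

View pics/scene0.png

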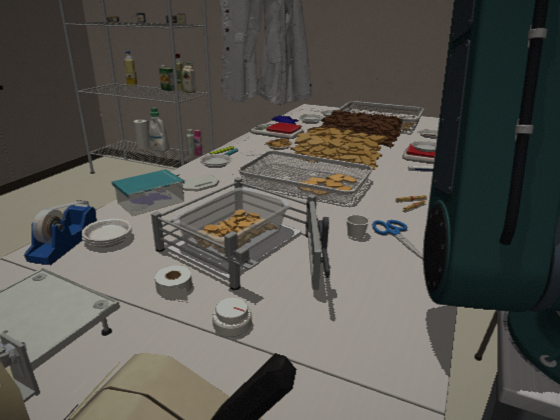

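View pics/side0.png

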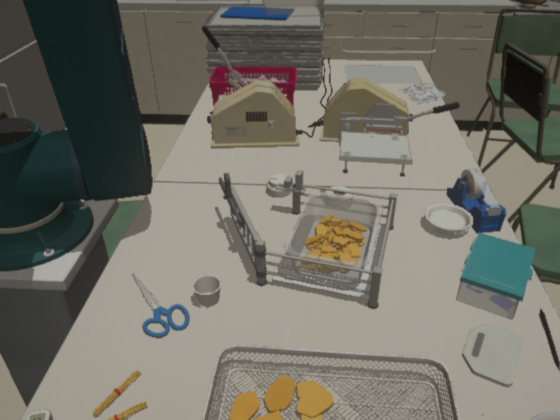

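View pics/wrist0.png

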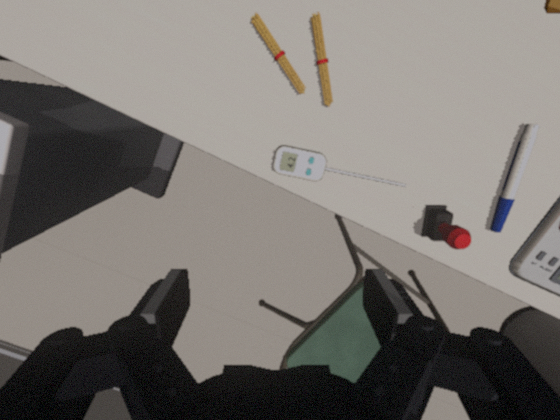

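Run:
```python
import cv2
a=cv2.imread("pics/side0.png")[160:310,180:410]; cv2.imwrite("pics/side0z.png",cv2.resize(a,None,fx=3.4,fy=3.4,interpolation=cv2.INTER_CUBIC))
a=cv2.imread("pics/scene0.png")[170:320,140:370]; cv2.imwrite("pics/scene0z.png",cv2.resize(a,None,fx=3.4,fy=3.4,interpolation=cv2.INTER_CUBIC))
```

```text
(no output)
```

View pics/side0z.png

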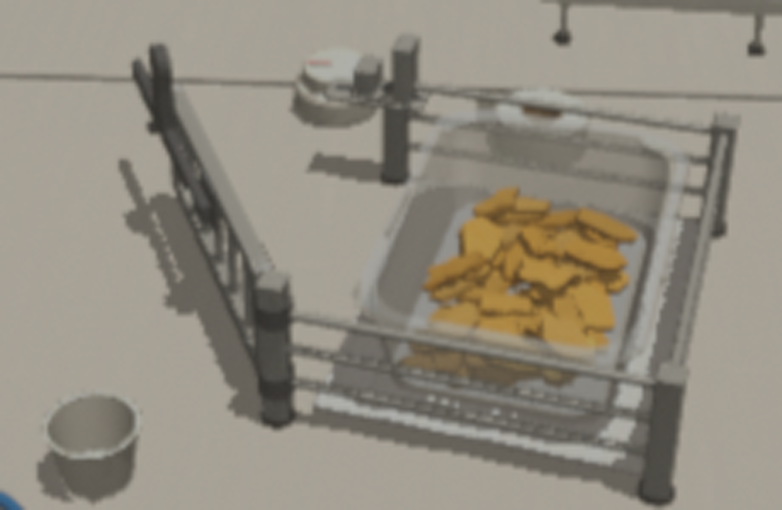

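View pics/scene0z.png

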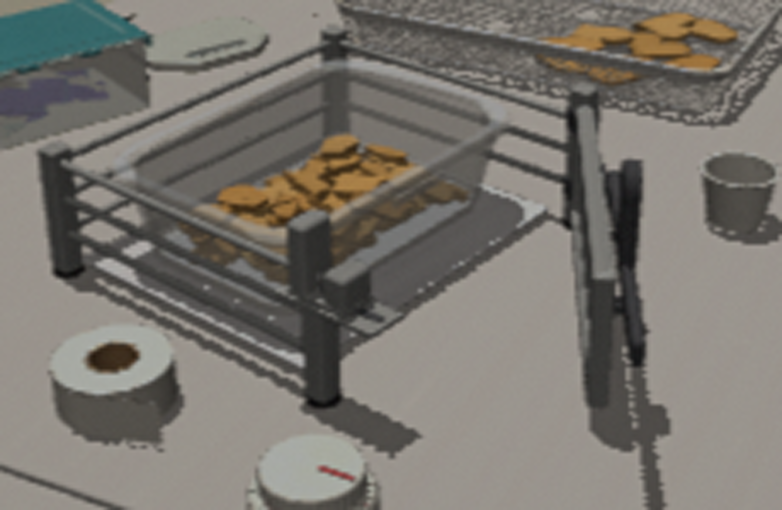

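```bash
cat > h.py <<'E'
import numpy as np
from rig import manip,get_image,camera_params
def ray(n,px,c=None):
    c=c or camera_params(n); K=c["camera_matrix"];T=c["cam_to_world"]
    d=np.linalg.inv(K)@np.array([px[0],px[1],1.]); d=T[:3,:3]@np.array([d[0],-d[1],-d[2]])
    return T[:3,3],d
def onz(n,px,z,c=None):
    o,d=ray(n,px,c); return o+d*(z-o[2])/d[2]
def proj(n,P,c=None):
    c=c or camera_params(n); K=c["camera_matrix"];T=c["cam_to_world"]
    p=T[:3,:3].T@(np.asarray(P)-T[:3,3]); p=np.array([p[0],-p[1],-p[2]]); p=K@p; return p[:2]/p[2]
E
python3 - <<'E'
from h import *
s=lambda x,y:(180+x/3.4,160+y/3.4)
q=lambda x,y:(140+x/3.4,170+y/3.4)
f=lambda n,p,z:print(n,np.round(p,0),z,np.round(onz(n,p,z)*1000,0))
print("side hinge,left,right rear, left rear bases")
for p in [(277,413),(395,176),(658,490),(720,230)]: f("side",s(*p),0)
print("scene left, leftrear, (hinge hidden)"); 
for p in [(322,397),(68,268)]: f("scene",q(*p),0)
print("tab top side/scene @149"); f("side",s(160,48),.149); f("scene",q(630,166),.149)
print("bar nose side, scene @.085"); f("side",s(137,68),.085); f("scene",q(638,352),.085)
print("gate tip scene top @98"); f("scene",q(603,272),.098)
print("cup"); f("scene",q(738,170),.04);f("side",s(93,420),.04)
print("timer"); f("scene",q(313,468),.038)
print("catch lip-box top center scene @93"); f("scene",q(350,270),.093)
E
```

```text
side hinge,left,right rear, left rear bases
side [261. 281.] 0 [ 555. -138.    0.]
side [296. 212.] 0 [614. 116.   0.]
side [374. 304.] 0 [ 777. -189.    0.]
side [392. 228.] 0 [840.  63.   0.]
scene left, leftrear, (hinge hidden)
scene [235. 287.] 0 [616. 113.   0.]
scene [160. 249.] 0 [836.  61.   0.]
tab top side/scene @149
side [227. 174.] 0.149 [467.  35. 149.]
scene [325. 219.] 0.149 [465.  44. 149.]
bar nose side, scene @.085
side [220. 180.] 0.085 [433. 116.  85.]
scene [328. 274.] 0.085 [433. 115.  85.]
gate tip scene top @98
scene [317. 250.] 0.098 [468.  70.  98.]
cup
scene [357. 220.] 0.04 [ 459. -192.   40.]
side [207. 284.] 0.04 [ 459. -194.   40.]
timer
scene [232. 308.] 0.038 [564. 212.  38.]
catch lip-box top center scene @93
scene [243. 249.] 0.093 [592. 119.  93.]
```

```bash
cat >> h.py <<'E'
def plan(target,yaw,N,grip=-1,cur=None):
    """rows for straight move from current pose to target xyz, tool-x yaw; tool down"""
    o=manip.get_obs(); p=np.array(o["tool_pos"]);R=np.array(o["orientation"]); y=np.arctan2(R[1,0],R[0,0])
    d=(np.array(target)-p)/N; dy=(yaw-y)/N
    rows=[]
    for i in range(N):
        a=y+i*dy; x=np.array([np.cos(a),np.sin(a),0]); yy=np.array([np.sin(a),-np.cos(a),0])
        rows.append('{"dx":%.4f,"dy":%.4f,"dz":%.4f,"roll":%.3f,"grip":%g}'%(d@x,d@yy,-d[2],-dy,grip))
    print("p",np.round(p,4),"yaw",round(y,4)); print("["+",".join(rows)+"]")
E
python3 - <<'E'
from h import *
plan([.464,.041,.22],1.972,13)
E
```

```text
p [ 0.2282 -0.4726  0.2389] yaw 0.4498
[{"dx":0.0335,"dy":-0.0277,"dz":0.0015,"roll":-0.117,"grip":-1},{"dx":0.0365,"dy":-0.0236,"dz":0.0015,"roll":-0.117,"grip":-1},{"dx":0.0390,"dy":-0.0192,"dz":0.0015,"roll":-0.117,"grip":-1},{"dx":0.0410,"dy":-0.0145,"dz":0.0015,"roll":-0.117,"grip":-1},{"dx":0.0424,"dy":-0.0096,"dz":0.0015,"roll":-0.117,"grip":-1},{"dx":0.0432,"dy":-0.0046,"dz":0.0015,"roll":-0.117,"grip":-1},{"dx":0.0435,"dy":0.0005,"dz":0.0015,"roll":-0.117,"grip":-1},{"dx":0.0431,"dy":0.0056,"dz":0.0015,"roll":-0.117,"grip":-1},{"dx":0.0422,"dy":0.0106,"dz":0.0015,"roll":-0.117,"grip":-1},{"dx":0.0406,"dy":0.0154,"dz":0.0015,"roll":-0.117,"grip":-1},{"dx":0.0386,"dy":0.0201,"dz":0.0015,"roll":-0.117,"grip":-1},{"dx":0.0359,"dy":0.0245,"dz":0.0015,"roll":-0.117,"grip":-1},{"dx":0.0328,"dy":0.0285,"dz":0.0015,"roll":-0.117,"grip":-1}]
```

Request:
apply_moves([
  {"dx": 0.0335, "dy": -0.028, "dz": 0.001, "roll": -0.117, "grip": -1},
  {"dx": 0.0365, "dy": -0.0235, "dz": 0.001, "roll": -0.117, "grip": -1},
  {"dx": 0.039, "dy": -0.019, "dz": 0.001, "roll": -0.117, "grip": -1},
  {"dx": 0.041, "dy": -0.0145, "dz": 0.001, "roll": -0.117, "grip": -1},
  {"dx": 0.0425, "dy": -0.0095, "dz": 0.001, "roll": -0.117, "grip": -1},
  {"dx": 0.043, "dy": -0.0045, "dz": 0.001, "roll": -0.117, "grip": -1},
  {"dx": 0.0435, "dy": 0.0005, "dz": 0.001, "roll": -0.117, "grip": -1},
  {"dx": 0.043, "dy": 0.0055, "dz": 0.001, "roll": -0.117, "grip": -1},
  {"dx": 0.042, "dy": 0.0105, "dz": 0.001, "roll": -0.117, "grip": -1},
  {"dx": 0.0405, "dy": 0.0155, "dz": 0.001, "roll": -0.117, "grip": -1},
  {"dx": 0.0385, "dy": 0.02, "dz": 0.001, "roll": -0.117, "grip": -1},
  {"dx": 0.036, "dy": 0.0245, "dz": 0.001, "roll": -0.117, "grip": -1},
  {"dx": 0.033, "dy": 0.0285, "dz": 0.001, "roll": -0.117, "grip": -1},
])

```text
time_s: 1.78
tool_pos: [0.4578, 0.0602, 0.2247]
orientation: [[-0.43, 0.903, -0.001], [0.903, 0.43, 0.002], [0.002, 0.0, -1.0]]
contact_force: [0.4, -1.9, -0.8]
grip_width: 0.0852
```

Run:
```python
from h import *
import cv2
o=manip.get_obs(); print(o["time_s"],np.round(o["tool_pos"],4),np.round(o["orientation"],3).tolist(),np.round(o["contact_force"],2))
c=camera_params("wrist"); im=get_image("wrist")
np.savez("w1.npz",K=c["camera_matrix"],T=c["cam_to_world"]); cv2.imwrite("pics/w1.png",cv2.resize(im[...,::-1],(784,588),interpolation=cv2.INTER_CUBIC))
plan([.464,.041,.22],1.972,4)
```

```text
1.775 [0.4578 0.0602 0.2247] [[-0.43, 0.903, -0.001], [0.903, 0.43, 0.002], [0.002, 0.0, -1.0]] [ 0.36 -1.93 -0.78]
p [0.4591 0.0636 0.2244] yaw 2.0231
[{"dx":-0.0056,"dy":-0.0014,"dz":0.0011,"roll":0.013,"grip":-1},{"dx":-0.0056,"dy":-0.0013,"dz":0.0011,"roll":0.013,"grip":-1},{"dx":-0.0057,"dy":-0.0012,"dz":0.0011,"roll":0.013,"grip":-1},{"dx":-0.0057,"dy":-0.0012,"dz":0.0011,"roll":0.013,"grip":-1}]
```

View pics/w1.png

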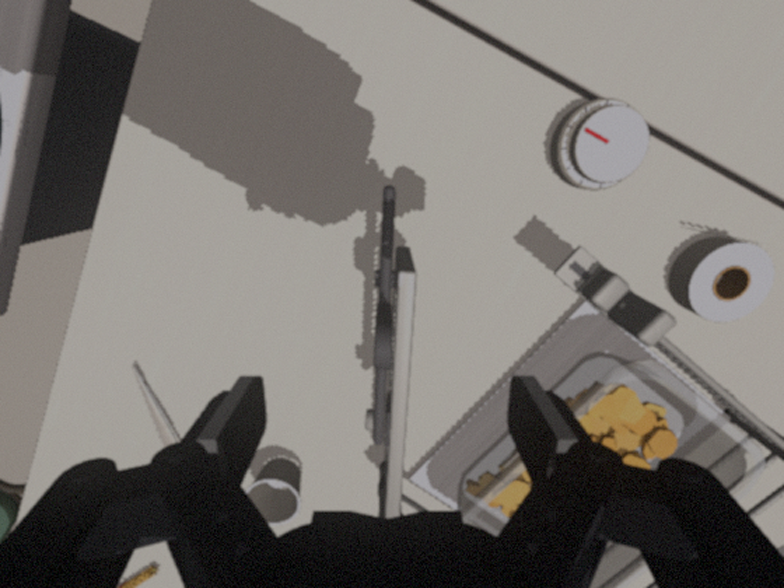

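Request:
apply_moves([
  {"dx": -0.011, "dy": -0.0025, "dz": 0.0, "roll": 0.025, "grip": -0.4},
  {"dx": -0.011, "dy": -0.0025, "dz": 0.0, "roll": 0.025, "grip": -0.4},
  {"dx": 0, "dy": 0, "dz": 0, "roll": 0, "grip": -0.4},
  {"dx": 0, "dy": 0, "dz": 0, "roll": 0, "grip": -0.4},
])

```text
time_s: 2.33
tool_pos: [0.4638, 0.0396, 0.2239]
orientation: [[-0.387, 0.922, -0.001], [0.922, 0.387, 0.004], [0.004, 0.0, -1.0]]
contact_force: [0.5, 0.1, 0.2]
grip_width: 0.0595
```

Run:
```python
from h import *
import cv2
o=manip.get_obs(); print(o["time_s"],np.round(o["tool_pos"],4),np.round(o["qvel"],3),np.round(o["contact_force"],2),o["grip_width"])
c=camera_params("wrist"); im=get_image("wrist")
np.savez("w2.npz",camera_matrix=c["camera_matrix"],cam_to_world=c["cam_to_world"]); cv2.imwrite("pics/w2.png",im[...,::-1])
a=im[100:400,240:520,::-1]
cv2.imwrite("pics/w2a.png",cv2.resize(im[150:280,360:520,::-1],None,fx=4.5,fy=4.5,interpolation=cv2.INTER_CUBIC))
cv2.imwrite("pics/w2b.png",cv2.resize(im[110:300,220:340,::-1],None,fx=3.1,fy=3.1,interpolation=cv2.INTER_CUBIC))
```

```text
2.325 [0.4638 0.0396 0.2239] [-0.017 -0.003 -0.004 -0.    -0.002  0.   ] [0.52 0.05 0.17] 0.05949815541858875
```

View pics/w2a.png

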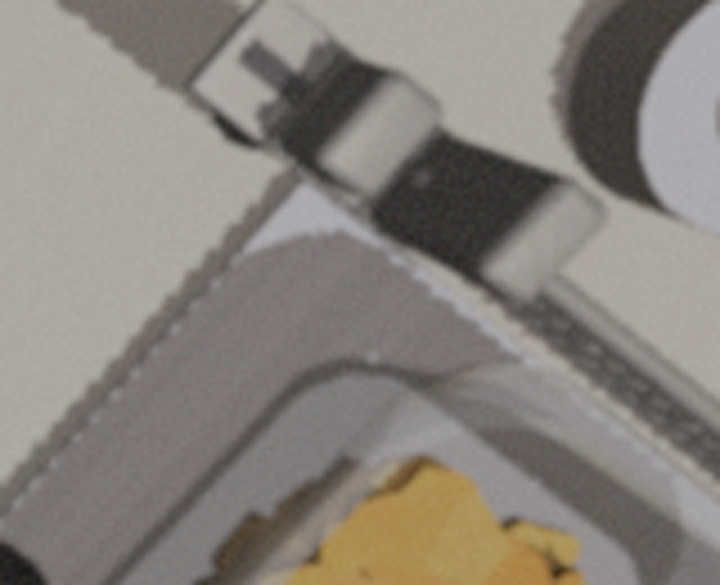

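View pics/w2b.png

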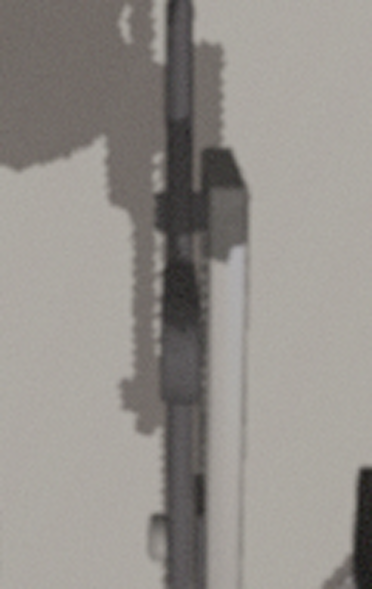

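Run:
```python
from h import *
c=dict(np.load("w2.npz"))
q=lambda x,y:(360+x/4.5,150+y/4.5)
r=lambda x,y:(220+x/3.1,110+y/3.1)
H=np.array([555,-138.]);L=np.array([614.5,114.5]);ys=(L-H)/np.linalg.norm(L-H);xs=np.array([ys[1],-ys[0]]);O=H+130*ys
def f(name,px,z):
    P=onz("w",px,z,c)*1000; d=P[:2]-O; print(name,np.round(P,0),"stall",np.round([d@xs,d@ys],1))
print(O,np.arctan2(ys[1],ys[0]))
for nm,p,z in [("lip front-left corner",(380,72),93),("lip front-right",(318,155),93),("lip back-left",(440,110),93),("lip back-right",(375,200),93),
 ("wall fl",(562,183),115),("wall fr",(482,268),115),("wall bl",(607,210),115),("wall br",(530,303),115),
 ("plate front-l?",(265,0),70),("plate front-r",(195,85),70)]: f(nm,q(*p),z/1000)
for nm,p,z in [("tab top hinge end",(180,400),149),("tab top nose end",(180,325),149),("nose end top",(179,2),93),("gate tip front",(204,185),98),("gate tip back",(246,185),98)]: f(nm,r(*p),z/1000)
```

```text
[584.81700919 -11.46563327] 1.339374570327354
lip front-left corner [588. 129.  93.] stall [-29.3 137.9]
lip front-right [586. 110.  93.] stall [-27.2 118.8]
lip back-left [603. 128.  93.] stall [-14.2 139.5]
lip back-right [601. 107.  93.] stall [-11.2 118.9]
wall fl [617. 123. 115.] stall [  0.7 138.8]
wall fr [613. 104. 115.] stall [  1.1 118.7]
wall bl [628. 122. 115.] stall [ 11.4 140.2]
wall br [625. 101. 115.] stall [ 13.7 119.2]
plate front-l? [571. 135.  70.] stall [-47.2 138.9]
plate front-r [566. 113.  70.] stall [-46.6 117.1]
tab top hinge end [470.  30. 149.] stall [-121.7   14.3]
tab top nose end [462.  48. 149.] stall [-133.    29.9]
nose end top [434. 115.  93.] stall [-175.9   88.9]
gate tip front [459.  73.  98.] stall [-141.5   53.6]
gate tip back [470.  78.  98.] stall [-132.    60.5]
```

Request:
apply_moves([
  {"dx": 0, "dy": 0.001, "dz": 0.015, "roll": 0, "grip": -0.4},
  {"dx": 0, "dy": 0.001, "dz": 0.017, "roll": 0, "grip": -0.4},
  {"dx": 0, "dy": 0, "dz": 0.017, "roll": 0, "grip": -0.4},
  {"dx": 0, "dy": 0, "dz": 0.017, "roll": 0, "grip": -0.4},
  {"dx": 0, "dy": 0, "dz": 0.015, "roll": 0, "grip": -0.4},
  {"dx": 0, "dy": 0, "dz": 0.01, "roll": 0, "grip": -0.4},
  {"dx": 0, "dy": 0, "dz": 0.004, "roll": 0, "grip": -0.4},
  {"dx": 0, "dy": 0, "dz": 0, "roll": 0, "grip": -0.4},
])

```text
time_s: 3.38
tool_pos: [0.4655, 0.0398, 0.1273]
orientation: [[-0.385, 0.923, 0.001], [0.923, 0.385, 0.004], [0.003, 0.002, -1.0]]
contact_force: [-0.4, -0.2, 0.4]
grip_width: 0.0596
```

Run:
```python
from h import *
import cv2
plan([.4655,.0395,.121],1.969,1)
im=get_image("wrist"); cv2.imwrite("pics/w3.png",im[...,::-1])
```

```text
p [0.4655 0.0398 0.1273] yaw 1.9662
[{"dx":-0.0002,"dy":-0.0001,"dz":0.0063,"roll":-0.003,"grip":-1}]
```

View pics/w3.png

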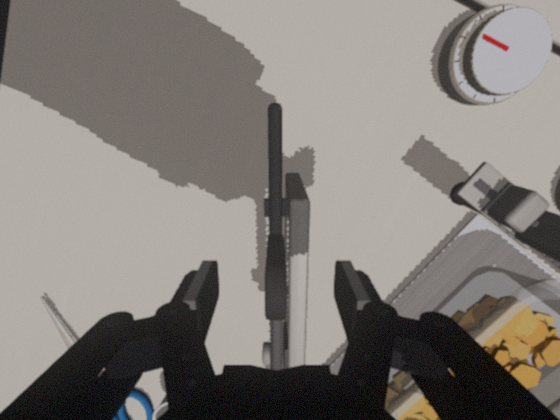

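Request:
apply_moves([
  {"dx": 0, "dy": 0, "dz": 0.006, "roll": 0, "grip": -0.4},
  {"dx": 0, "dy": 0, "dz": 0.001, "roll": 0, "grip": 0.2},
  {"dx": 0, "dy": 0, "dz": 0, "roll": 0, "grip": 1},
  {"dx": 0, "dy": 0, "dz": 0, "roll": 0, "grip": 1},
  {"dx": 0, "dy": 0, "dz": 0, "roll": 0, "grip": 1},
  {"dx": 0, "dy": 0, "dz": 0, "roll": 0, "grip": 1},
  {"dx": 0, "dy": 0, "dz": 0, "roll": 0, "grip": 1},
])

```text
time_s: 4.3
tool_pos: [0.4661, 0.0398, 0.1208]
orientation: [[-0.385, 0.923, 0.003], [0.923, 0.385, 0.003], [0.002, 0.004, -1.0]]
contact_force: [0.6, -0.3, -0.2]
grip_width: 0.0092
```

Run:
```python
from h import *
import cv2
plan([.4655,.0395,.121],1.969,1)
im=get_image("wrist"); cv2.imwrite("pics/w4.png",im[...,::-1])
```

```text
p [0.4661 0.0398 0.1208] yaw 1.9663
[{"dx":-0.0000,"dy":-0.0007,"dz":-0.0002,"roll":-0.003,"grip":-1}]
```

View pics/w4.png

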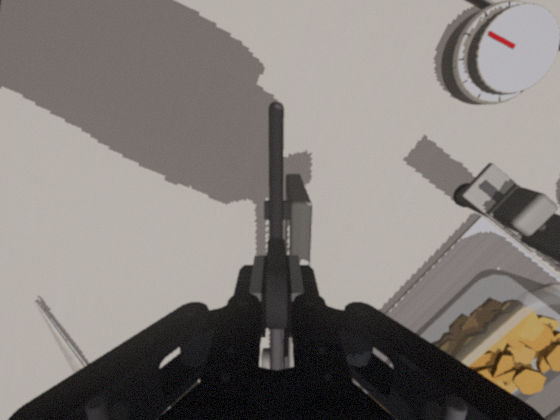

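Request:
apply_moves([
  {"dx": -0.001, "dy": 0, "dz": -0.002, "grip": 1},
  {"dx": -0.0015, "dy": 0, "dz": -0.0025, "grip": 1},
  {"dx": -0.002, "dy": 0, "dz": -0.003, "grip": 1},
  {"dx": -0.002, "dy": 0, "dz": -0.003, "grip": 1},
  {"dx": -0.002, "dy": 0, "dz": -0.003, "grip": 1},
  {"dx": -0.001, "dy": 0, "dz": -0.002, "grip": 1},
  {"dx": 0, "dy": 0, "dz": 0, "grip": 1},
])

```text
schema error: expected keys dx, dy, dz, roll, grip
```

Run:
```python
from h import *
import cv2
o=manip.get_obs(); print(np.round(o["tool_pos"],4),np.round(o["contact_force"],1),np.round(o["moment"],2),o["grip_width"])
for n in ("wrist","side"):
    im=get_image(n); cv2.imwrite(f"pics/{n}5.png",im[...,::-1])
```

```text
[0.4661 0.0398 0.1209] [-0.  -0.1 -0.5] [-0.02  0.14  0.02] 0.009727645059202818
```

View pics/wrist5.png

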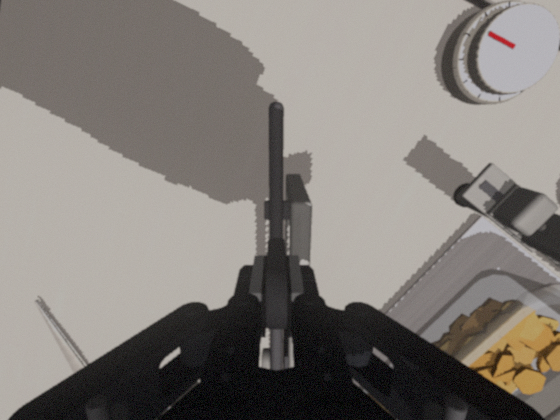

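View pics/side5.png

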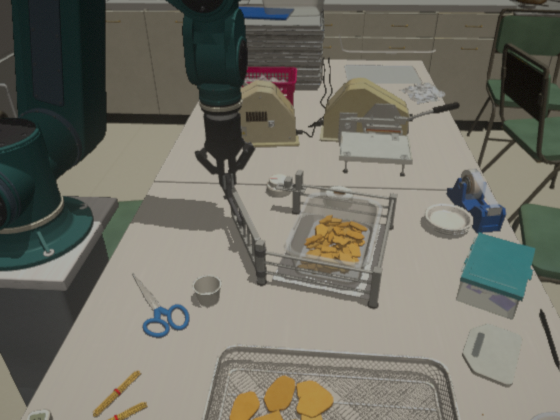

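The call was refused because the roll key was missing, so nothing moved. The wrist view shows the tab pinched at about (277,285). I'll repeat the lift with full rows.

Request:
apply_moves([
  {"dx": -0.001, "dy": 0, "dz": -0.002, "roll": 0, "grip": 1},
  {"dx": -0.0015, "dy": 0, "dz": -0.0025, "roll": 0, "grip": 1},
  {"dx": -0.002, "dy": 0, "dz": -0.003, "roll": 0, "grip": 1},
  {"dx": -0.002, "dy": 0, "dz": -0.003, "roll": 0, "grip": 1},
  {"dx": -0.002, "dy": 0, "dz": -0.003, "roll": 0, "grip": 1},
  {"dx": -0.001, "dy": 0, "dz": -0.002, "roll": 0, "grip": 1},
  {"dx": 0, "dy": 0, "dz": 0, "roll": 0, "grip": 1},
])

```text
time_s: 5.32
tool_pos: [0.4692, 0.0302, 0.1361]
orientation: [[-0.385, 0.923, -0.0], [0.923, 0.385, 0.004], [0.004, 0.001, -1.0]]
contact_force: [2.5, 0.6, -8.6]
grip_width: 0.0093
```

Run:
```python
from h import *
import cv2
o=manip.get_obs(); print(np.round(o["tool_pos"],4),np.round(o["contact_force"],1),np.round(o["moment"],2),o["grip_width"])
c=camera_params("wrist");np.savez("w5.npz",**c)
for n in ("wrist",):
    im=get_image(n); cv2.imwrite(f"pics/{n}5b.png",im[...,::-1])
```

```text
[0.4692 0.0302 0.1361] [ 2.5  0.6 -8.6] [0.35 0.05 0.15] 0.00928015992810223
```

View pics/wrist5b.png

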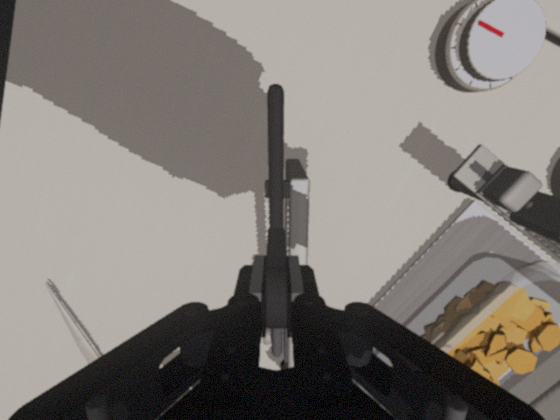

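Run:
```python
from h import *
c=dict(np.load("w5.npz"))
g=np.array([np.cos(1.9675),np.sin(1.9675)])
piv=np.array([.466,.0395])-.085*g
for ph in (0,.1,.15,.19,.25):
    y=.172*np.cos(ph)-.008*np.sin(ph); z=.085+.172*np.sin(ph)+.008*np.cos(ph)
    print(ph,np.round(proj("w",[*(piv+y*g),z],c),1))
```

```text
0 [276.2  79.4]
0.1 [276.3  79.3]
0.15 [276.3  80.8]
0.19 [276.4  82.9]
0.25 [276.5  87.7]
```

Run:
```python
from h import *
import cv2
im=get_image("scene")
g=np.array([np.cos(1.9675),np.sin(1.9675)])
piv=np.array([.466,.0395])-.085*g
for ph in (0,.1,.15,.19,.25):
    y=.172*np.cos(ph); z=.085+.172*np.sin(ph)
    print(ph,np.round(proj("scene",[*(piv+y*g),z]),1))
cv2.imwrite("pics/scene6z.png",cv2.resize(im[190:310,200:380,::-1],None,fx=4.4,fy=4.4,interpolation=cv2.INTER_CUBIC))
```

```text
0 [327.  275.2]
0.1 [327.7 266.2]
0.15 [328.  261.5]
0.19 [328.2 257.7]
0.25 [328.5 251.7]
```

View pics/scene6z.png

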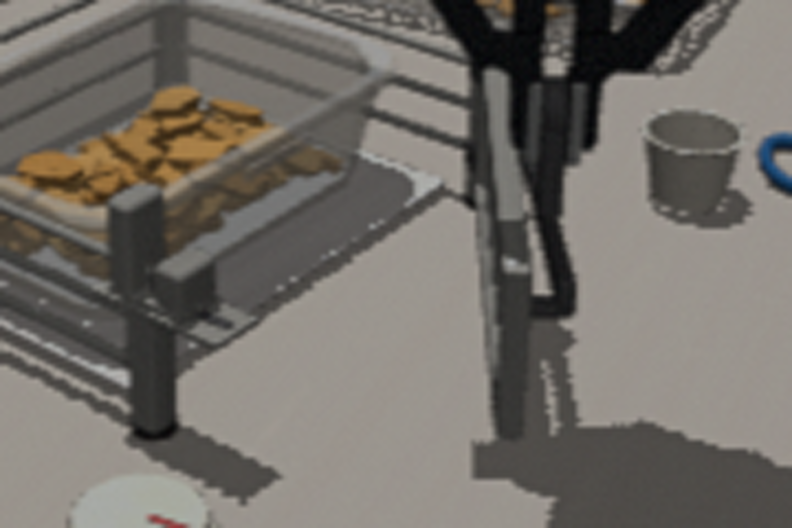

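```bash
cat >> h.py <<'E'
H=np.array([.5555,-.140]); PSI0=1.339
def arc(th1,N):
    o=manip.get_obs(); p=np.array(o["tool_pos"]);R=np.array(o["orientation"]); y=np.arctan2(R[1,0],R[0,0])
    fr=lambda s:(np.array([np.cos(s),np.sin(s)]),np.array([np.sin(s),-np.cos(s)]))
    g,n=fr(y); a,b=(p[:2]-H)@g,(p[:2]-H)@n
    d=(PSI0+th1-y)/N
    print("z",round(p[2],4),"yaw th",round(y-PSI0,4),"a,b",round(a,4),round(b,4),"F",np.round(o["contact_force"],1),"Fgn",np.round([o["contact_force"][:2]@g,o["contact_force"][:2]@n],1),"t",o["time_s"],"w",round(o["grip_width"],4))
    G,Nn=fr(y+d); D=a*G+b*Nn-(a*g+b*n)
    print("per row dx %.5f dy %.5f roll %.4f"%(D@g,D@n,-d), "N",N)
E
python3 - <<'E'
from h import *
arc(.35,6)
E
```

```text
z 0.136 yaw th 0.6273 a,b 0.1904 -0.0141 F [ 2.6 -1.5 -9.8] Fgn [-2.4  1.9] t 5.425 w 0.0093
per row dx 0.00045 dy 0.00881 roll 0.0462 N 6
```

Request:
apply_moves([
  {"dx": 0.0004, "dy": 0.005, "dz": 0, "roll": 0.026, "grip": 1},
  {"dx": 0.0004, "dy": 0.009, "dz": 0, "roll": 0.046, "grip": 1},
  {"dx": 0.0004, "dy": 0.009, "dz": 0, "roll": 0.046, "grip": 1},
  {"dx": 0.0004, "dy": 0.009, "dz": 0, "roll": 0.046, "grip": 1},
  {"dx": 0.0004, "dy": 0.009, "dz": 0, "roll": 0.046, "grip": 1},
  {"dx": 0.0002, "dy": 0.005, "dz": 0, "roll": 0.026, "grip": 1},
])

```text
time_s: 6.18
tool_pos: [0.5143, 0.0467, 0.1358]
orientation: [[-0.145, 0.989, -0.001], [0.989, 0.145, 0.003], [0.003, -0.0, -1.0]]
contact_force: [0.8, -2.2, -7.8]
grip_width: 0.0091
```

Run:
```python
from h import *
arc(.12,6)
```

```text
z 0.1358 yaw th 0.3777 a,b 0.1907 -0.0136 F [ 0.8 -2.2 -7.8] Fgn [-2.3  0.5] t 6.175 w 0.0091
per row dx 0.00041 dy 0.00820 roll 0.0430 N 6
```

Request:
apply_moves([
  {"dx": 0.0003, "dy": 0.006, "dz": 0, "roll": 0.031, "grip": 1},
  {"dx": 0.0004, "dy": 0.008, "dz": 0, "roll": 0.042, "grip": 1},
  {"dx": 0.0004, "dy": 0.008, "dz": 0, "roll": 0.042, "grip": 1},
  {"dx": 0.0004, "dy": 0.008, "dz": 0, "roll": 0.042, "grip": 1},
  {"dx": 0.0003, "dy": 0.006, "dz": 0, "roll": 0.031, "grip": 1},
  {"dx": 0, "dy": 0, "dz": 0, "roll": 0, "grip": 1},
])

```text
time_s: 6.92
tool_pos: [0.5521, 0.0513, 0.1358]
orientation: [[0.053, 0.999, -0.001], [0.999, -0.053, 0.003], [0.003, -0.001, -1.0]]
contact_force: [0.2, -2.2, -7.9]
grip_width: 0.0092
```

Run:
```python
from h import *
import cv2
arc(.12,4)
c=camera_params("wrist");np.savez("w7.npz",**c)
im=get_image("wrist"); cv2.imwrite("pics/wrist7.png",cv2.resize(im[50:260,170:450,::-1],None,fx=2.8,fy=2.8,interpolation=cv2.INTER_CUBIC))
im=get_image("scene");cv2.imwrite("pics/scene7z.png",cv2.resize(im[190:310,200:380,::-1],None,fx=4.4,fy=4.4,interpolation=cv2.INTER_CUBIC))
```

```text
z 0.1358 yaw th 0.1792 a,b 0.1909 -0.0134 F [ 0.2 -2.2 -7.9] Fgn [-2.1  0.3] t 6.925 w 0.0092
per row dx 0.00018 dy 0.00283 roll 0.0148 N 4
```

View pics/wrist7.png

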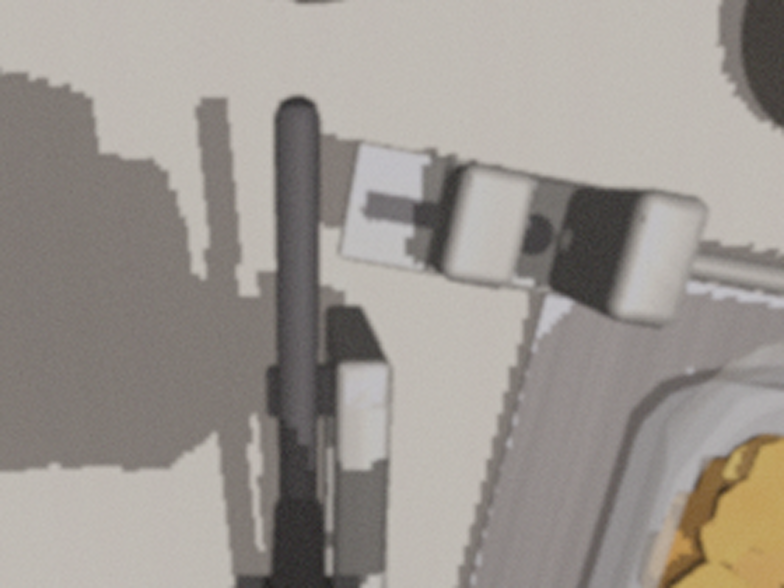

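View pics/scene7z.png

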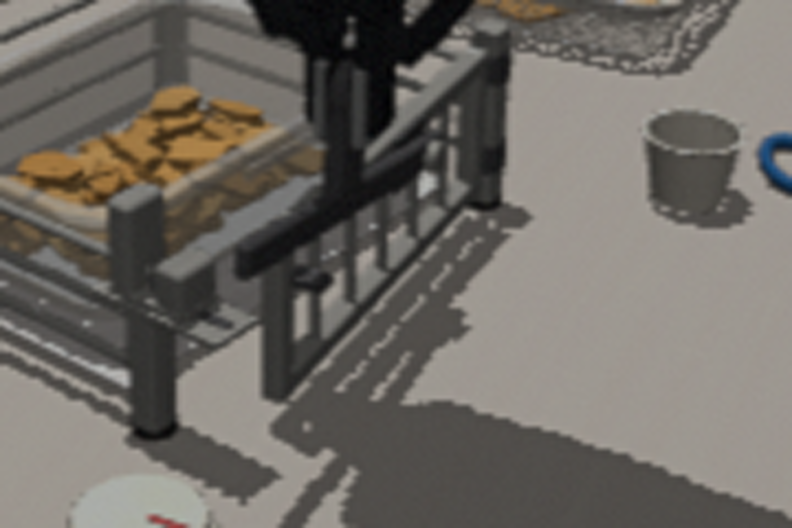

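Run:
```python
from h import *
c=dict(np.load("w7.npz"))
q=lambda x,y:(170+x/2.8,50+y/2.8)
ys=np.array([np.cos(PSI0),np.sin(PSI0)]);xs=np.array([ys[1],-ys[0]])
def f(nm,p,z):
    P=onz("w",q(*p),z,c)[:2]-H; print(nm,"stall x %.1f y %.1f"%(1000*P@xs,1000*P@ys-130))
for nm,p,z in [("lip fl",(477,165),.093),("lip fr",(447,275),.093),("lip bl",(537,178),.093),("lip br",(515,290),.093),("wall fl",(643,190),.115),("wall fr",(610,310),.115),("wall bl",(707,205),.115),("wall br",(668,325),.115),
 ("bar nose L @112",(277,150),.112),("bar nose R",(318,150),.112),("bar nose tip",(297,98),.113)]: f(nm,p,z)
```

```text
lip fl stall x -26.1 y 142.4
lip fr stall x -27.0 y 120.3
lip bl stall x -13.7 y 142.1
lip br stall x -12.3 y 119.8
wall fl stall x -0.7 y 142.4
wall fr stall x -0.3 y 121.1
wall bl stall x 11.2 y 142.0
wall br stall x 11.1 y 120.4
bar nose L @112 stall x -65.2 y 137.7
bar nose R stall x -58.1 y 139.0
bar nose tip stall x -63.2 y 146.6
```

Run:
```python
from h import *
s=PSI0+.179; g=np.array([np.cos(s),np.sin(s)]);n=np.array([g[1],-g[0]])
piv=H+.115*g-.018*n
for ph in (0.1,.13,.16,.19,.22):
    out=[]
    for zz in (-.008,.008):
        y=.172*np.cos(ph)-zz*np.sin(ph); z=.085+.172*np.sin(ph)+zz*np.cos(ph)
        out.append(np.round((proj("scene",[*(piv+y*g),z])-[200,190])*4.4))
    print(ph,*out)
arc(.03,6)
```

```text
0.1 [244. 316.] [245. 279.]
0.13 [244. 304.] [246. 266.]
0.16 [245. 292.] [248. 254.]
0.19 [245. 280.] [249. 241.]
0.22 [246. 268.] [251. 229.]
z 0.1359 yaw th 0.1801 a,b 0.1909 -0.0137 F [ 0.3 -2.2 -7.6] Fgn [-2.1  0.4] t 7.025 w 0.0092
per row dx 0.00028 dy 0.00478 roll 0.0250 N 6
```

Request:
apply_moves([
  {"dx": 0.0003, "dy": 0.0045, "dz": 0, "roll": 0.024, "grip": 1},
  {"dx": 0.0003, "dy": 0.005, "dz": 0, "roll": 0.026, "grip": 1},
  {"dx": 0.0003, "dy": 0.005, "dz": 0, "roll": 0.026, "grip": 1},
  {"dx": 0.0003, "dy": 0.005, "dz": 0, "roll": 0.026, "grip": 1},
  {"dx": 0.0003, "dy": 0.005, "dz": 0, "roll": 0.026, "grip": 1},
  {"dx": 0.0002, "dy": 0.004, "dz": 0, "roll": 0.02, "grip": 1},
  {"dx": 0, "dy": 0, "dz": 0, "roll": 0, "grip": 1},
])

```text
time_s: 7.9
tool_pos: [0.5821, 0.0496, 0.1358]
orientation: [[0.208, 0.978, -0.001], [0.978, -0.208, 0.004], [0.003, -0.001, -1.0]]
contact_force: [0.5, -1.3, -7.2]
grip_width: 0.0096
```

Run:
```python
from h import *
import cv2
arc(-.028,8)
c=camera_params("wrist");np.savez("w8.npz",**c)
im=get_image("wrist"); cv2.imwrite("pics/wrist8.png",cv2.resize(im[50:200,200:400,::-1],None,fx=3.9,fy=3.9,interpolation=cv2.INTER_CUBIC))
```

```text
z 0.1358 yaw th 0.0218 a,b 0.191 -0.0135 F [ 0.5 -1.3 -7.2] Fgn [-1.1  0.7] t 7.9 w 0.0096
per row dx 0.00008 dy 0.00119 roll 0.0062 N 8
```

View pics/wrist8.png

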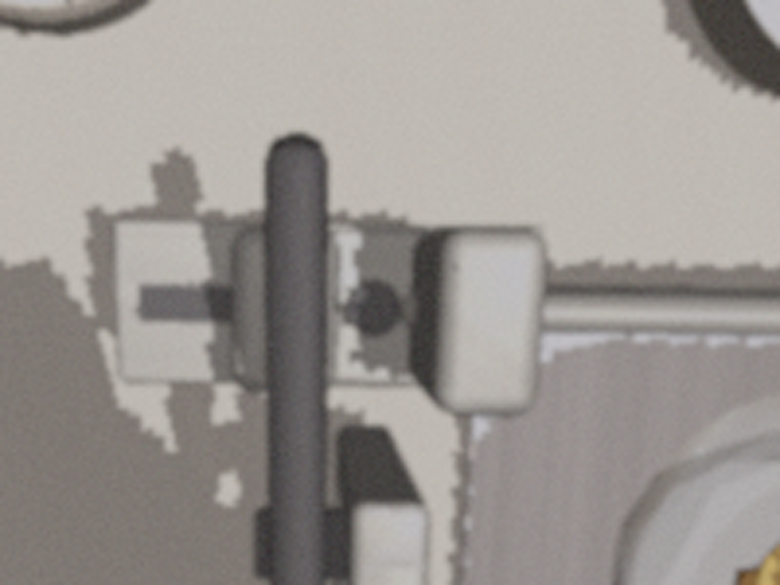

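Run:
```python
from h import *
c=dict(np.load("w8.npz"))
q=lambda x,y:(200+x/3.9,50+y/3.9)
ys=np.array([np.cos(PSI0),np.sin(PSI0)]);xs=np.array([ys[1],-ys[0]])
def f(nm,p,z):
    P=onz("w",q(*p),z,c)[:2]-H; print(nm,"stall x %.1f y %.1f"%(1000*P@xs,1000*P@ys-130))
for nm,p,z in [("wall top front",(440,310),.113),("wall base front",(413,310),.074),("wall back",(543,310),.113),("lip front top",(236,310),.091),("bar L",(270,310),.112),("bar R",(326,310),.112)]: f(nm,p,z)
```

```text
wall top front stall x -0.2 y 132.9
wall base front stall x 0.1 y 131.0
wall back stall x 13.1 y 133.2
lip front top stall x -27.6 y 131.3
bar L stall x -22.2 y 132.4
bar R stall x -14.9 y 132.6
```

Request:
apply_moves([
  {"dx": 0.0001, "dy": 0.0015, "dz": 0, "roll": 0.008, "grip": 1},
  {"dx": 0.0001, "dy": 0.0015, "dz": 0, "roll": 0.008, "grip": 1},
  {"dx": 0.0001, "dy": 0.0015, "dz": 0, "roll": 0.008, "grip": 1},
  {"dx": 0.0001, "dy": 0.0015, "dz": 0, "roll": 0.008, "grip": 1},
  {"dx": 0.0001, "dy": 0.0015, "dz": 0, "roll": 0.008, "grip": 1},
  {"dx": 0, "dy": 0.001, "dz": 0, "roll": 0.005, "grip": 1},
  {"dx": 0, "dy": 0, "dz": 0, "roll": 0, "grip": 1},
])

```text
time_s: 8.82
tool_pos: [0.5907, 0.0482, 0.1359]
orientation: [[0.254, 0.967, -0.001], [0.967, -0.254, 0.004], [0.003, -0.002, -1.0]]
contact_force: [1.8, -0.5, -7.9]
grip_width: 0.0094
```

```bash
cat > m.py <<'E'
from h import *
import cv2,sys
k=sys.argv[1]
arc(-.026,2)
c=camera_params("wrist");np.savez(f"w{k}.npz",**c)
im=get_image("wrist"); cv2.imwrite(f"pics/wrist{k}.png",cv2.resize(im[50:200,200:400,::-1],None,fx=3.9,fy=3.9,interpolation=cv2.INTER_CUBIC))
E
python3 m.py 9
```

```text
z 0.1359 yaw th -0.0254 a,b 0.191 -0.0138 F [ 1.8 -0.5 -7.9] Fgn [-0.   1.9] t 8.825 w 0.0094
per row dx 0.00000 dy 0.00006 roll 0.0003 N 2
```

View pics/wrist9.png

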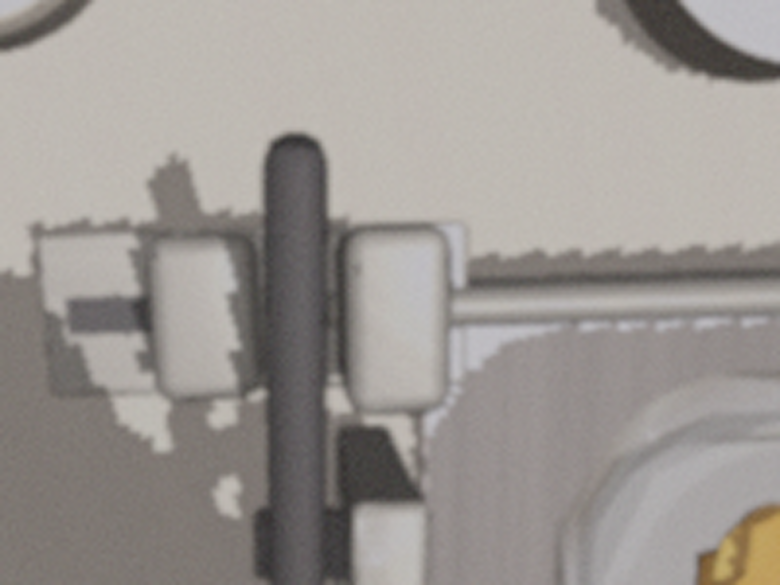

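Request:
apply_moves([
  {"dx": 0.001, "dy": 0, "dz": 0.0015, "roll": 0, "grip": 1},
  {"dx": 0.001, "dy": 0, "dz": 0.0015, "roll": 0, "grip": 1},
  {"dx": 0.001, "dy": 0, "dz": 0.0015, "roll": 0, "grip": 1},
  {"dx": 0.001, "dy": 0, "dz": 0.0015, "roll": 0, "grip": 1},
  {"dx": 0, "dy": 0, "dz": 0, "roll": 0, "grip": 1},
])

```text
time_s: 9.5
tool_pos: [0.5926, 0.0514, 0.1316]
orientation: [[0.255, 0.967, 0.003], [0.967, -0.255, 0.0], [0.001, 0.002, -1.0]]
contact_force: [-0.9, -2.2, 2.5]
grip_width: 0.0094
```

```bash
python3 m.py 10
```

```text
z 0.1316 yaw th -0.0258 a,b 0.1945 -0.0129 F [-0.9 -2.2  2.5] Fgn [-2.4 -0.3] t 9.5 w 0.0094
per row dx 0.00000 dy 0.00002 roll 0.0001 N 2
```

View pics/wrist10.png

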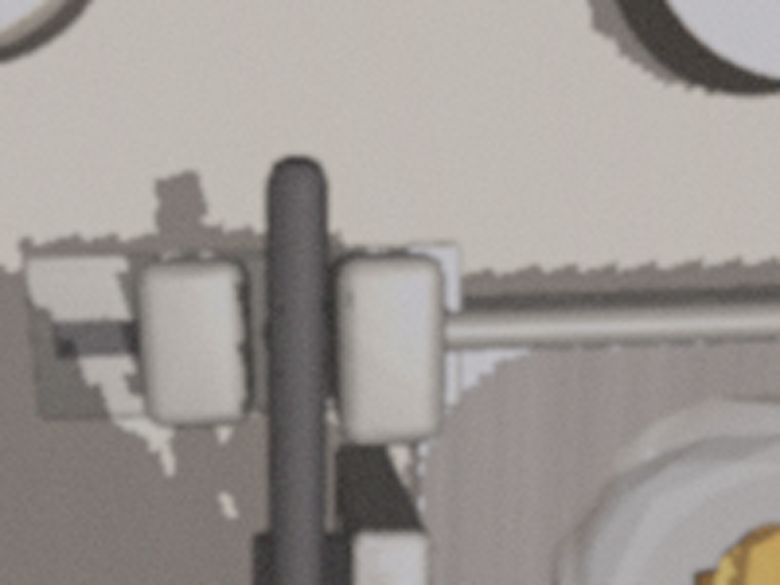

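Request:
apply_moves([
  {"dx": 0.001, "dy": -0.0008, "dz": 0.0015, "roll": -0.003, "grip": 1},
  {"dx": 0.001, "dy": -0.0002, "dz": 0.0015, "roll": 0, "grip": 1},
  {"dx": 0.001, "dy": -0.0002, "dz": 0.0015, "roll": 0, "grip": 1},
  {"dx": 0, "dy": 0, "dz": 0, "roll": 0, "grip": 1},
])

```text
time_s: 10.05
tool_pos: [0.5924, 0.0548, 0.1269]
orientation: [[0.252, 0.968, 0.003], [0.968, -0.252, 0.001], [0.001, 0.003, -1.0]]
contact_force: [0.0, -2.1, 3.3]
grip_width: 0.0092
```

```bash
python3 m.py 11
```

```text
z 0.1269 yaw th -0.0224 a,b 0.1979 -0.0133 F [ 0.  -2.1  3.3] Fgn [-2.   0.5] t 10.05 w 0.0092
per row dx 0.00002 dy 0.00035 roll 0.0018 N 2
```

View pics/wrist11.png

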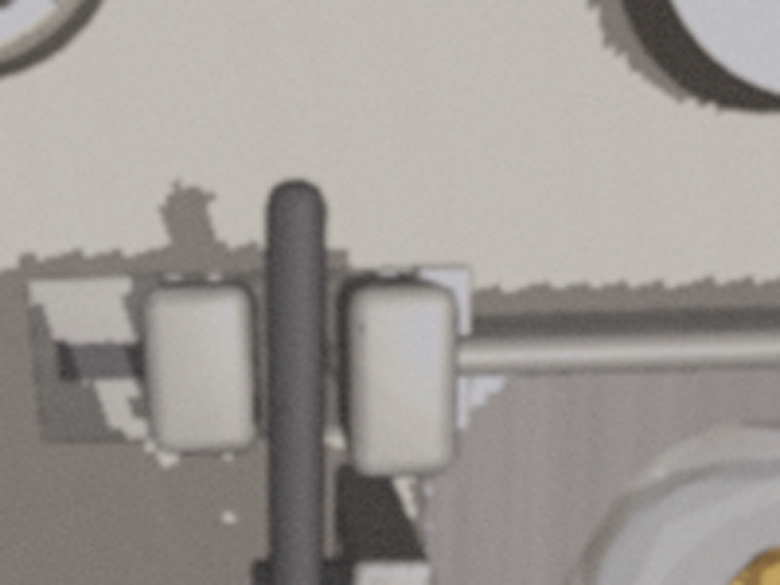

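Request:
apply_moves([
  {"dx": 0.001, "dy": 0, "dz": 0.0015, "roll": 0, "grip": 1},
  {"dx": 0.001, "dy": 0, "dz": 0.0015, "roll": 0, "grip": 1},
  {"dx": 0.0005, "dy": 0, "dz": 0.0012, "roll": 0, "grip": 1},
  {"dx": 0, "dy": 0, "dz": 0, "roll": 0, "grip": 1},
])

```text
time_s: 10.6
tool_pos: [0.5932, 0.0576, 0.1225]
orientation: [[0.251, 0.968, 0.003], [0.968, -0.251, 0.001], [0.002, 0.003, -1.0]]
contact_force: [1.0, -1.5, 3.8]
grip_width: 0.0091
```

```bash
python3 m.py 12
```

```text
z 0.1225 yaw th -0.0224 a,b 0.2007 -0.0132 F [ 1.  -1.5  3.8] Fgn [-1.2  1.3] t 10.6 w 0.0091
per row dx 0.00002 dy 0.00036 roll 0.0018 N 2
```

View pics/wrist12.png

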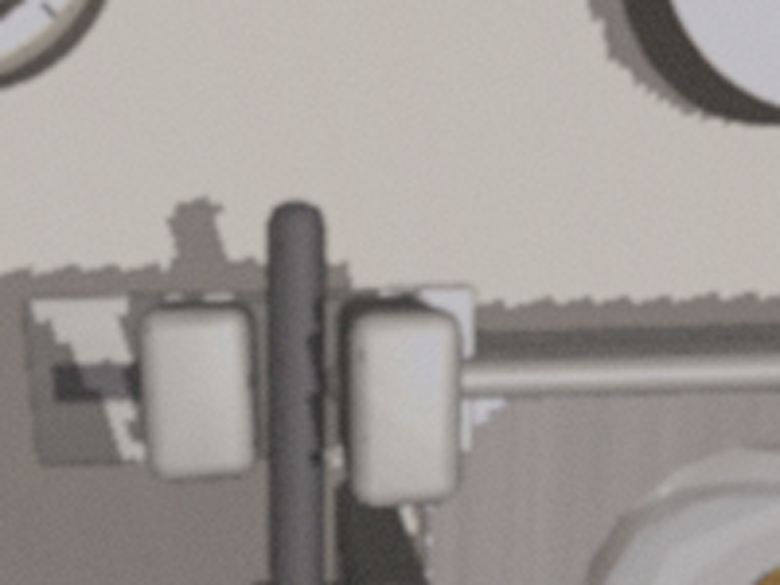

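Request:
apply_moves([
  {"dx": 0.0003, "dy": 0, "dz": 0.001, "roll": 0, "grip": 1},
  {"dx": 0, "dy": 0, "dz": 0.0005, "roll": 0, "grip": 1},
  {"dx": 0, "dy": 0, "dz": 0, "roll": 0, "grip": 0.6},
  {"dx": 0, "dy": 0, "dz": 0, "roll": 0, "grip": 0.2},
  {"dx": 0, "dy": 0, "dz": 0, "roll": 0, "grip": -0.3},
  {"dx": 0, "dy": 0, "dz": 0, "roll": 0, "grip": -0.3},
  {"dx": 0, "dy": 0, "dz": 0, "roll": 0, "grip": -0.3},
])

```text
time_s: 11.52
tool_pos: [0.5928, 0.0588, 0.1203]
orientation: [[0.251, 0.968, 0.002], [0.968, -0.251, 0.004], [0.004, 0.001, -1.0]]
contact_force: [-0.4, -0.7, -0.4]
grip_width: 0.0554
```

Run:
```python
from h import *
import cv2
arc(-.022,2)
im=get_image("wrist"); cv2.imwrite("pics/w13.png",im[...,::-1])
```

```text
z 0.1203 yaw th -0.0222 a,b 0.2018 -0.0139 F [-0.4 -0.7 -0.4] Fgn [-0.8 -0.2] t 11.525 w 0.0554
per row dx -0.00000 dy -0.00002 roll -0.0001 N 2
```

View pics/w13.png

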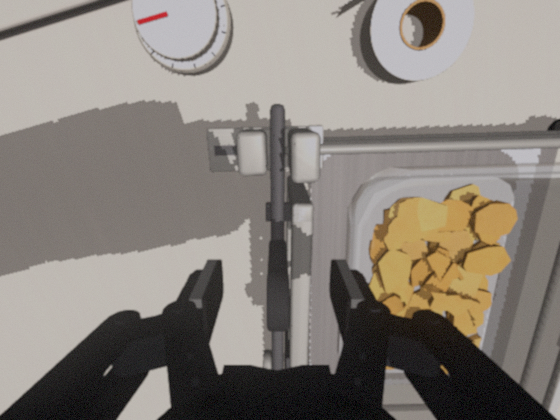

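The picture shows the fingers clear of the tab at (278,285) and the bar in the catch between the lip (252,152) and the wall (305,157). I'll withdraw upward and check.

Request:
apply_moves([
  {"dx": 0, "dy": 0, "dz": -0.01, "roll": 0, "grip": -0.3},
  {"dx": 0, "dy": 0, "dz": -0.02, "roll": 0, "grip": -0.3},
  {"dx": 0, "dy": 0, "dz": -0.025, "roll": 0, "grip": -0.3},
  {"dx": 0, "dy": 0, "dz": -0.025, "roll": 0, "grip": -0.3},
  {"dx": 0, "dy": 0, "dz": -0.025, "roll": 0, "grip": -0.3},
  {"dx": -0.02, "dy": -0.02, "dz": -0.02, "roll": 0, "grip": -0.3},
  {"dx": -0.04, "dy": -0.03, "dz": 0, "roll": 0, "grip": -0.3},
  {"dx": -0.04, "dy": -0.03, "dz": 0, "roll": 0, "grip": -0.3},
  {"dx": 0, "dy": 0, "dz": 0, "roll": 0, "grip": -0.3},
  {"dx": 0, "dy": 0, "dz": 0, "roll": 0, "grip": -0.3},
])

```text
time_s: 12.82
tool_pos: [0.4878, -0.0201, 0.2552]
orientation: [[0.251, 0.968, 0.008], [0.968, -0.251, 0.002], [0.004, 0.007, -1.0]]
contact_force: [0.1, -0.0, -0.6]
grip_width: 0.0554
```

Run:
```python
from h import *
import cv2
o=manip.get_obs(); print(np.round(o["tool_pos"],3),np.round(o["contact_force"],1),o["time_s"])
c=camera_params("wrist");np.savez("w14.npz",**c)
im=get_image("wrist"); cv2.imwrite("pics/w14.png",im[...,::-1])
im=get_image("scene");cv2.imwrite("pics/scene14z.png",cv2.resize(im[180:340,140:380,::-1],None,fx=3.3,fy=3.3,interpolation=cv2.INTER_CUBIC))
s=PSI0-.024; g=np.array([np.cos(s),np.sin(s)]);n=np.array([g[1],-g[0]]);piv=H+.115*g-.014*n
for ph in (0,.04,.1):
  for zz in (-.008,.008):
    y=.172*np.cos(ph)-zz*np.sin(ph); z=.085+.172*np.sin(ph)+zz*np.cos(ph)
    print(ph,zz,np.round((proj("scene",[*(piv+y*g),z])-[140,180])*3.3))
```

```text
[ 0.488 -0.02   0.255] [ 0.1 -0.  -0.6] 12.825
0 -0.008 [285. 264.]
0 0.008 [284. 239.]
0.04 -0.008 [284. 254.]
0.04 0.008 [284. 228.]
0.1 -0.008 [284. 237.]
0.1 0.008 [285. 210.]
```

View pics/w14.png

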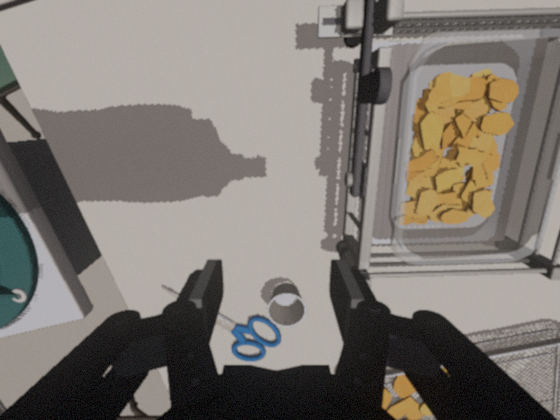

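View pics/scene14z.png

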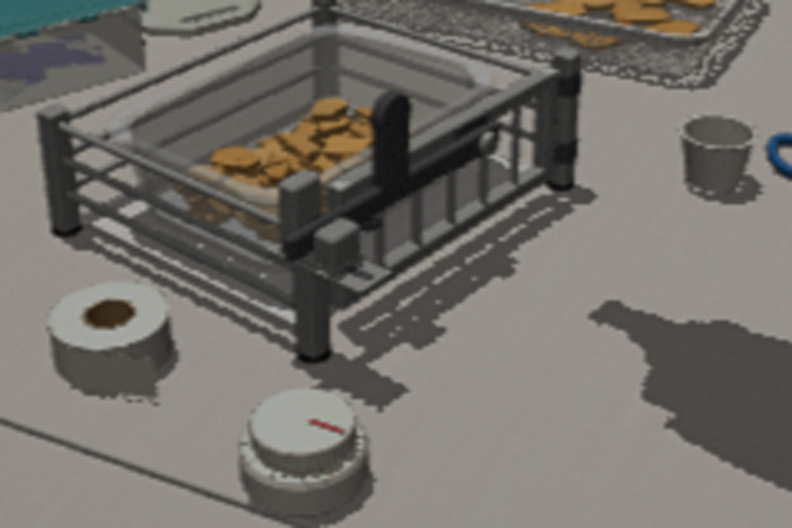

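Run:
```python
from h import *
import cv2
ims=[get_image("scene")[...,::-1] for _ in range(2)]
im=np.mean(ims,axis=0).astype(np.uint8)
a=cv2.resize(im[195:285,195:315],None,fx=6.5,fy=6.5,interpolation=cv2.INTER_CUBIC)
s=PSI0-.024; g=np.array([np.cos(s),np.sin(s)]);n=np.array([g[1],-g[0]]);piv=H+.115*g-.018*n
for ph,col in ((0,(0,255,0)),(.05,(0,0,255))):
  for yy,zz in ((.172,-.008),(.172,.008),(.085,.064),(.05,-.008),(.0,.008)):
    y=yy*np.cos(ph)-zz*np.sin(ph); z=.085+yy*np.sin(ph)+zz*np.cos(ph)
    p=(proj("scene",[*(piv+y*g),z])-[195,195]+.5)*6.5
    cv2.circle(a,tuple(int(v) for v in p),4,col,1)
cv2.imwrite("pics/s15.png",a)
```

```text
(no output)
```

View pics/s15.png

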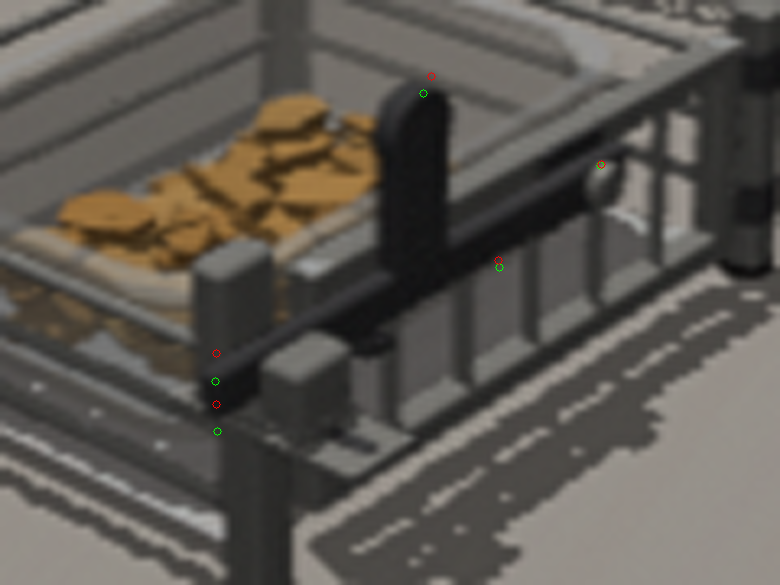

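Run:
```python
from h import *
import cv2
im=cv2.imread("pics/scene0.png")
a=cv2.resize(im[200:290,270:380],None,fx=6.5,fy=6.5,interpolation=cv2.INTER_CUBIC)
s=PSI0+.629; g=np.array([np.cos(s),np.sin(s)]);n=np.array([g[1],-g[0]]);piv=H+.115*g-.018*n
for ph,col in ((0,(0,255,0)),(.05,(0,0,255))):
  for yy,zz in ((.172,-.008),(.172,.008),(.085,.064),(.05,-.008),(.0,.008)):
    y=yy*np.cos(ph)-zz*np.sin(ph); z=.085+yy*np.sin(ph)+zz*np.cos(ph)
    p=(proj("scene",[*(piv+y*g),z])-[270,200]+.5)*6.5
    cv2.circle(a,tuple(int(v) for v in p),4,col,1)
cv2.imwrite("pics/s0b.png",a)
```

```text
(no output)
```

View pics/s0b.png

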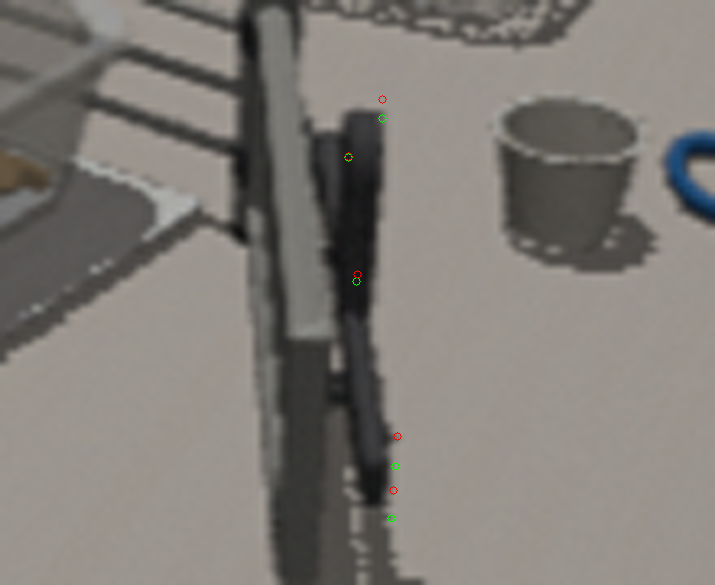

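Run:
```python
from rig import manip
print(manip.job_done())
```

```text
the job is handed in; nothing more can be done
None
```

The gate is shut and the bar is down in the catch; I handed the job in soon after 12.8 s, against the 56 s limit. No verdict is reported, so this rests on my own checks.

**What I did:** I pinched the tab and raised the bar to about 0.19 rad, by the scene camera. I then swung the gate over the lip to about -0.025 rad. The wrist camera put the catch about 7 to 8 mm farther in than nominal. I centred the bar in the gap with the camera and lowered it in small steps. No reading at the end of a move passed about 10 N on the tool, and the bar was not pushed against the catch. I then let go and backed the arm off.

**Last checks:**
- **Position:** the last pictures show the nose between the lip and the back wall, with the nose at roughly x = -8 mm, inside the -28 to -1 mm band. That figure is worked out from the gate angle, not measured directly.
- **Level:** against the raw projection the bar seemed raised by about 0.03 rad. The same bias shows in the first picture, when the bar was level, so the true lift is about 0.005 rad.
- **Contact:** the arm is clear, with the tool force near zero.
- **Bystanders:** the cup, timer and label roll look to be standing where they started. I judged this by eye and did not measure it.

One move call was refused because the roll value was missing. Nothing moved, and I repeated it in full.

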